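# Close the bench caliper on a stone tube

## Robot

A 7-joint arm with a two-finger parallel gripper is mounted at the origin on the work surface. World frame = base frame: x ahead of the robot, y to its left, z up, the work surface at z = 0. Lengths are in m, angles in rad, forces in N, time in s.
With the tool pointing down it reaches from about 0.425 to 0.825 m from the base axis. Payload 3.6 kg.
Tool frame: the origin (TCP) lies where the fingers leave the gripper's body, on its centre line; the fingertips stand 73 mm ahead of it and the grasp point (between the pads) lies 54 mm ahead of it; z points along the fingers, y is the line along which they close (so a half turn about z gives the same grasp; the last joint's range is limited). The gripper opens to 85 mm and grips with 20 to 120 N. Pads are 22 mm wide; open, the fingers measure 114 mm over their backs; the gripper's body (76 mm by 85 mm) begins 54 mm behind the grasp point. The pads swing forward as they close: fully open they stand 13 mm farther back than shut.
Start: joints at [-1.284, 0.615, -0.013, 1.423, 0.008, 1.103, -0.04], TCP at [0.201, 0.618, 0.304] pointing down, gripper open.
Joint ranges: [-3.12, 3.12], [-0.3, 2.06], [-1.34, 1.32], [0.26, 2.42], [-1.36, 4.5], [0.01, 1.98], [-2.84, 2.84]. Speed limits (rad/s): [2.79, 2.79, 3.14, 3.14, 3.14, 3.14, 3.14].

## Interface

Orientations are given as a unit quaternion [x, y, z, w].
In Python, from station import arm, snapshot, camera_info, ticket gives the robot as it stands. Calls block until the motion is done:
- arm.movep(position, orientation): joint-space move of the TCP to a pose.
- arm.line_to(position, velocity=0.15, ori=None): straight line of the TCP; ori=None keeps the orientation; velocity is the mean speed in m/s.
- arm.move_j(angles): joint-space move.
- arm.move_gripper(opening, effort=None): opening from 0.0 (shut) to 1.0 (fully open); effort is the grip in N (None keeps the last); returns when the fingers have stopped.
- arm.pause(seconds).
- arm.ik(position, orientation): joint angles nearest the present ones, or None.
- snapshot(name): name is "side" or "top" or "wrist"; returns the picture (384x512x3 uint8, blue, green, red); there is no depth.
- camera_info(name): a dict with "fx", "fy", "cx", "cy" (pixels), "dist_coeffs" ([k1, k2, p1, p2, k3] as OpenCV has them; the pictures are not rectified), "R" (3x3) and "t" (3): a world point X has camera coordinates R X + t; the wrist camera has in their place "T_tool_cam" (4x4, takes a point from camera to tool coordinates, whose origin is the TCP and whose axes are the flange's). Camera axes: x right, y down, z forward; pixel columns grow to the right and rows downward; lengths in m; the calibration is good to about 2 mm. A picture is of the moment at which its call begins: read the wrist's pose just before it. camera_info takes no time and is no camera call.
A pose or a line that the arm cannot do raises arm.MotionError and nothing moves.
- ticket.finish_job(): hands the job in; it is judged then, once.
Readings, each from a call of its own:
- arm.read_time(): time.
- arm.read_joint_positions(): joint angles.
- arm.read_dq(): joint speeds.
- arm.read_effort(): joint torques, N m.
- arm.read_tool_pos(): TCP position.
- arm.read_eef_rot(): TCP orientation.
- arm.read_ft_force(): force on the tool from outside, world axes, zero at the start.
- arm.read_wrist_torque(): the same for the moment, N m.
- arm.read_opening(): opening from 0.0 (shut) to 1.0 (fully open).
- arm.read_finger_force(): force on a finger pad.
Only numpy, scipy, OpenCV 4.12 (cv2) and the standard library are available. Lean on these libraries where they do the work, as an engineer would, in place of code of your own. Each camera call takes 0.05 s, during which the arm holds its last target. There are 200 camera calls.

## Task

Take the drilled stone tube out of the wooden tray, leaving the solid rod and the square block standing there, and stand it upright on the bed of the bench caliper between the two jaws. Then slide the moving jaw up with its thumb lug until the tube is gripped between both jaws, hold it pressed for about a second with a light gauging touch (about 5 N on the tube, beyond the drag of the slide), without forcing it or racking the jaw askew, and let go, leaving the caliper closed on the standing tube.

Things in the scene. Friction and masses are not known exactly. Their poses are not given: they have to be found in the camera images.
- tube: drilled tube of pale stone, standing upright in the tray at first: 25 to 29 mm outside diameter (hand cut, not measured yet), 13 mm bore seen as a hole in its top, 50 mm tall, about 75 g (50 to 110 g). Origin: centre of its underside, z up its axis. The only one of the three blanks with a hole.
- rod: solid round rod of the same stone, about 26 mm across, 50 mm tall, no hole; origin at the centre of its underside. Stays in the tray.
- block: square block of the same stone, 26 x 26 x 50 mm tall; origin at the centre of its underside. Stays in the tray.
- tray: low fixed wooden tray, 240 (x) x 80 (y) mm, rim 12 mm high, floor 4 mm thick; origin at the centre of its underside, x along its length. The three blanks stand on its floor in a row along x, 75 mm apart, in any order.
- caliper: bench caliper fixed to the table: grey base plate 130 (x) x 230 (y) x 12 mm whose top is the bed; origin at the centre of its underside, y = the way the moving jaw closes. Steel beam 14 mm wide along y at x = +45 mm, top 28 mm over the table. Both jaws reach from the beam over the bed to x = -50 mm, tops 52 mm over the table. Gauge between x = -45 and +25 mm, best near -5.
- anvil: fixed jaw: steel block at the +y end of the caliper, 110 x 18 x 40 mm, flat face towards -y. It does not move. Origin: on the plane of its face, at bed level.
- anvil_face (a point): point on the flat face of the fixed jaw, 20 mm over the bed, at caliper x = -5 mm; its axes are the caliper's (y points into the jaw, x along its face)
- carriage: dark steel carriage that slides along the beam and carries the moving jaw and the thumb lug (force on it includes the jaw); 34 x 40 mm, origin on the beam's centre line at table level, 8 mm behind (-y of) the jaw's face. It slides only along the caliper's y, drags with about 3 N friction (plus 8 N per m/s) and stays where it is left.
- thumb_lug (a point): middle of the top of the carriage's thumb lug, 76 mm over the table: upright block 30 (x) x 14 (y) mm, 40 mm tall above the carriage's body, whose top is 36 mm over the table and which reaches 7 mm behind the lug's back (-y) face. Push that back face towards +y, or pinch the lug across y. Axes are the caliper's.
- jaw_face (a point): point on the flat face of the moving jaw, in line with point anvil_face, 50 mm from the beam line; y points out of the jaw to the anvil. The y distance between the two face points is the jaw opening (60 to 90 mm at the start).
- jaw (a joint): racking angle of the moving jaw on its carriage (rad), sprung to 0 = square to the beam, positive when its free end lags under load. Spring 12 N m/rad about a vertical pin on the beam line: 5 N of tube pressure at jaw_face racks it about 0.02 rad, and each further mm of carriage travel adds about 4 N. Keep it well under 0.045 rad either way.
Mind the look-alikes: they are no part of the job. Leave any blue look-alike of the rod alone. What is shaped like the tube but orange is not meant.

How it is judged:
By the outcome, as a careful person would: the job done as asked, in the order asked, and still so for the second after the job is handed in, with the robot touching nothing.
It also fails if it takes over 67 s, if anything falls off the work surface, if the arm or the gripper's body presses on something with over 40 N, if the wrist force passes 120 N, or if a joint passes its speed limit or range.

## Working session

There is one attempt and no reset: what is moved stays moved. The work goes in short steps, each a Python script; the robot and the scene stay as the last script left them, time stands still between calls to the robot, and variables do not carry over. Pictures are saved under pics/ and viewed, at most 10 in all, crops included, and the job is handed in when it is done.

```bash
mkdir -p pics; ls; python3 - <<'E'
from station import arm, snapshot, camera_info
import cv2,numpy as np
a=snapshot("top");b=snapshot("side")
cv2.imwrite("pics/top0.png",a);cv2.imwrite("pics/side0.png",b)
for n in("top","side","wrist"):
    print(n,camera_info(n))
print(arm.read_time(),arm.read_tool_pos(),arm.read_eef_rot(),arm.read_ft_force())
E
```

```text
pics
top {'fx': 465.7701422413356, 'fy': 465.7701422413356, 'cx': 265.01748263533847, 'cy': 195.0812289215838, 'dist_coeffs': array([-0.14600073,  0.        ,  0.        ,  0.        ,  0.        ]), 'R': array([[-0.02223733, -0.99972116, -0.00794431],
       [-0.98964197,  0.023139  , -0.14168051],
       [ 0.14182483,  0.00471142, -0.98988056]]), 't': array([0.01062444, 0.5166391 , 1.00644995])}
side {'fx': 435.4927105823245, 'fy': 435.4927105823245, 'cx': 252.46767192787976, 'cy': 188.22606363560766, 'dist_coeffs': array([0.05394356, 0.        , 0.        , 0.        , 0.        ]), 'R': array([[-0.99337452, -0.11362998, -0.01718426],
       [-0.05511279,  0.60224672, -0.79640534],
       [ 0.10084469, -0.7901817 , -0.60451901]]), 't': array([0.50401771, 0.08094447, 1.07235437])}
wrist {'fx': 333.5587441763839, 'fy': 333.5587441763839, 'cx': 253.47435826288952, 'cy': 189.28947268188978, 'dist_coeffs': array([-0.0676445,  0.       ,  0.       ,  0.       ,  0.       ]), 'T_tool_cam': array([[-5.37728620e-04, -9.51071109e-01, -3.08971612e-01,
         7.86876093e-02],
       [ 9.99999182e-01, -1.52929753e-04, -1.26963480e-03,
         4.28515978e-04],
       [ 1.16026203e-03, -3.08972042e-01,  9.51070413e-01,
        -7.18563173e-02],
       [ 0.00000000e+00,  0.00000000e+00,  0.00000000e+00,
         1.00000000e+00]])}
0.1 [0.20047388 0.61775785 0.30286109] [ 1.56251305e-01  9.87716656e-01 -1.14421104e-03 -1.69453496e-04] [0.44326261 0.40084445 0.81310362]
```

View pics/top0.png

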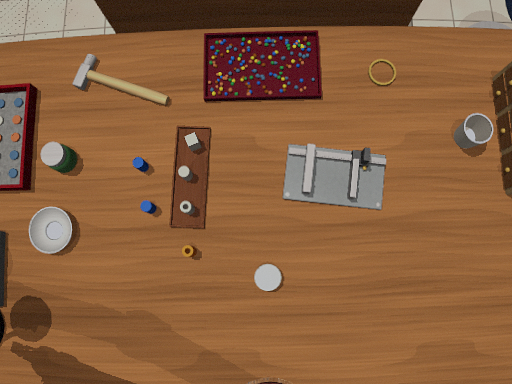

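View pics/side0.png

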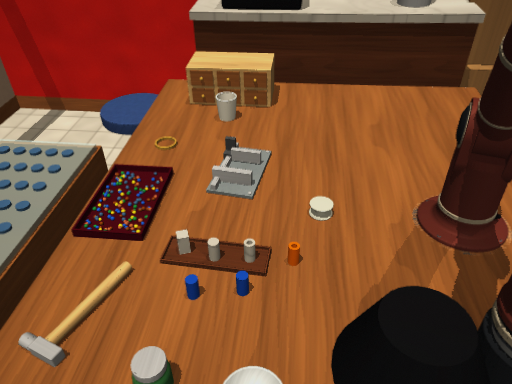

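The top view shows the tube with its hole at (186,207), the rod at (184,172) and the block at (193,140). The caliper spans (284–386, 145–209), with the anvil at (309,168), the moving jaw at (354,178) and the dark lug at (364,156). The side view agrees: tube at (249,250), rod at (213,248), block at (183,242). The orange and blue decoys are outside the tray. Next I'll get rough positions, then look closer with the wrist camera.

```bash
cat > h.py <<'E'
from station import arm, snapshot, camera_info, ticket
import numpy as np, cv2
from scipy.spatial.transform import Rotation as Ro
def cam(name, pose=None):
    c=camera_info(name); K=np.array([[c['fx'],0,c['cx']],[0,c['fy'],c['cy']],[0,0,1]])
    if name=='wrist':
        p,q=pose; T=np.eye(4); T[:3,:3]=Ro.from_quat(q).as_matrix(); T[:3,3]=p
        W=T@c['T_tool_cam']; return K,np.array(c['dist_coeffs']),W[:3,:3],W[:3,3]
    R=np.array(c['R']); return K,np.array(c['dist_coeffs']),R.T,-R.T@np.array(c['t'])
def ray(C,uv):
    n=cv2.undistortPoints(np.array(uv,float).reshape(-1,1,2),C[0],C[1]).reshape(-1,2)
    return np.c_[n,np.ones(len(n))]@C[2].T
def onz(C,uv,z):
    d=ray(C,uv); return C[3]+d*((z-C[3][2])/d[:,2])[:,None]
def tri(C1,uv1,C2,uv2):
    o=[]
    for a,b in zip(ray(C1,uv1),ray(C2,uv2)):
        s=np.linalg.lstsq(np.c_[a,-b],C2[3]-C1[3],rcond=None)[0]
        p,q=C1[3]+a*s[0],C2[3]+b*s[1]; o.append(np.r_[(p+q)/2,np.linalg.norm(p-q)])
    return np.array(o)
def down(yaw): # tool x at yaw from world x, pointing down
    return (Ro.from_euler('z',yaw)*Ro.from_quat([1,0,0,0])).as_quat()
def wsnap(name):
    p=(np.array(arm.read_tool_pos()),np.array(arm.read_eef_rot())); im=snapshot('wrist')
    cv2.imwrite(f'pics/{name}.png',im); np.savez(f'pics/{name}.npz',p=p[0],q=p[1]); return im,p
def load(name):
    d=np.load(f'pics/{name}.npz'); return cv2.imread(f'pics/{name}.png'),cam('wrist',(d['p'],d['q']))
E
python3 - <<'E'
from h import *
np.set_printoptions(precision=4,suppress=True)
T=cam('top');S=cam('side')
print(tri(T,[[186,207],[184,172],[193,139]],S,[[250,241],[214,241],[183,234]]))
print('tube top',onz(T,[[186,207]],.054),'bed corners',onz(T,[[284,200],[381,209],[386,160],[290,146]],.012))
print('lug',onz(T,[[365,154]],.076),'anvil,jaw',onz(T,[[309,168],[354,178]],.052))
# feasibility
for p in ([.55,.2,.25],[.6,-.1,.25]):
  for y in (0,np.pi,np.pi/2,-np.pi/2): print(p,y,arm.ik(p,down(y)))
E
```

```text
[[0.4919 0.1737 0.0542 0.0002]
 [0.571  0.1788 0.0518 0.0001]
 [0.6467 0.1593 0.0481 0.0017]]
tube top [[0.4918 0.1737 0.054 ]] bed corners [[ 0.5079 -0.0443  0.012 ]
 [ 0.4817 -0.2671  0.012 ]
 [ 0.5966 -0.2859  0.012 ]
 [ 0.6346 -0.0619  0.012 ]]
lug [[ 0.5971 -0.2229  0.076 ]] anvil,jaw [[ 0.5732 -0.1006  0.052 ]
 [ 0.5484 -0.2003  0.052 ]]
[0.55, 0.2, 0.25] 0 [-0.8047  0.6594  0.7012  1.7005 -0.5001  0.9687 -1.4869]
[0.55, 0.2, 0.25] 3.141592653589793 [-0.3752  0.5696 -0.0172  1.6864  0.012   0.8857  1.1735]
[0.55, 0.2, 0.25] 1.5707963267948966 [-0.6031  0.59    0.348   1.694  -0.2446  0.9005 -0.1565]
[0.55, 0.2, 0.25] -1.5707963267948966 [-0.0998  0.6077 -0.4621  1.6771  0.3224  0.9331  2.4573]
[0.6, -0.1, 0.25] 0 [-0.3085  0.7135  0.7691  1.6341 -0.5608  1.0273 -0.9335]
[0.6, -0.1, 0.25] 3.141592653589793 [ 0.0415  0.6059  0.1437  1.6224 -0.1026  0.9207  1.793 ]
[0.6, -0.1, 0.25] 1.5707963267948966 [-0.1396  0.6381  0.4499  1.6287 -0.3242  0.9497  0.4236]
[0.6, -0.1, 0.25] -1.5707963267948966 [-0.4531  0.8637  1.1327  1.6384 -0.8326  1.1965 -2.2665]
```

```bash
python3 - <<'E'
from h import *
t=arm.read_time()
arm.movep([.53,.17,.22],down(np.pi)); i1,_=wsnap('tr1'); print(arm.read_time()-t)
arm.movep([.53,.12,.22],down(np.pi)); i2,_=wsnap('tr2'); print(arm.read_time()-t)
arm.movep([.55,-.13,.27],down(np.pi)); i3,_=wsnap('ca1'); print(arm.read_time()-t)
arm.movep([.55,-.20,.27],down(np.pi)); i4,_=wsnap('ca2'); print(arm.read_time())
cv2.imwrite('pics/m1.png',cv2.resize(np.vstack([np.hstack([i1,i2]),np.hstack([i3,i4])]),(800,600),interpolation=cv2.INTER_AREA))
E
```

```text
2.0749999999999997
2.4417
3.4917
4.025
```

View pics/m1.png

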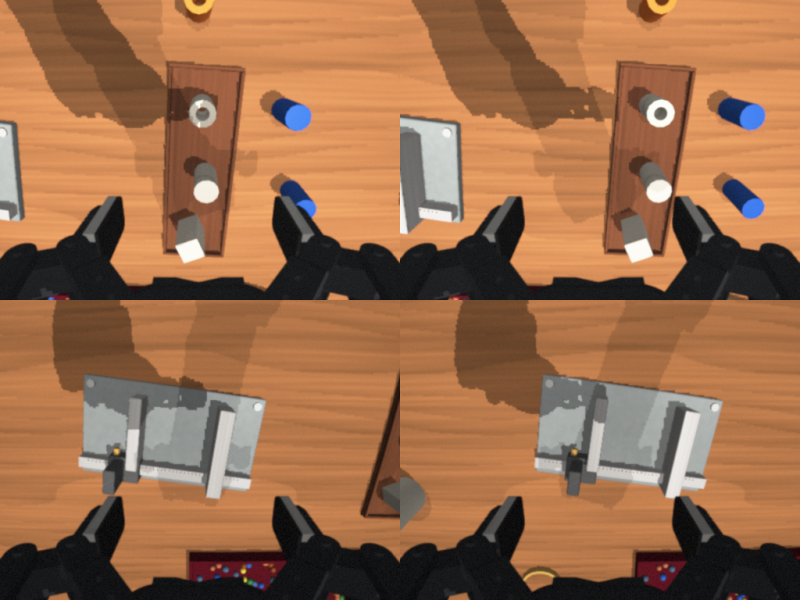

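The mosaic has the tray views on top. The tube ring is at full-resolution px of about (260,143) in tr1 and (333,143) in tr2; the rod and block are further down. The caliper views are below, with the dark lug at about (145,205) in ca1 and a yellow spot on its root. I'll refine these by contours and enlarged crops.

```bash
python3 - <<'E'
from h import *
np.set_printoptions(precision=4,suppress=True)
for n,(cx,cy) in (('tr1',(260,143)),('tr2',(333,143))):
    im,_=load(n); hsv=cv2.cvtColor(im,cv2.COLOR_BGR2HSV)
    m=((hsv[...,1]<60)&(hsv[...,2]>90)).astype(np.uint8)*255
    k,l,st,ce=cv2.connectedComponentsWithStats(m)
    for i in range(1,k):
        if st[i,4]>100 and np.hypot(*(ce[i]-(cx,cy)))<120: print(n,st[i],ce[i])
a=[cv2.resize(load(n)[0][y-30:y+30,x-40:x+40],(400,300),interpolation=cv2.INTER_CUBIC) for n,x,y in (('tr1',260,143),('tr2',333,143))]
b=[cv2.resize(load(n)[0][110:260,x:x+200],(400,300),interpolation=cv2.INTER_CUBIC) for n,x in (('ca1',95),('ca1',190))]
cv2.imwrite('pics/m2.png',np.vstack([np.hstack(a),np.hstack(b)]))
# caliper big: two crops stacked, 2.2x : 240 x 170 each
im=[cv2.resize(load(n)[0][y:y+100,x:x+266],(800,300),interpolation=cv2.INTER_CUBIC) for n,x,y in (('ca1',90,160),('ca2',160,160))]
cv2.imwrite('pics/m3.png',np.vstack(im))
E
```

```text
tr1 [ 242  121   35   42 1104] [258.6721 142.2038]
tr1 [ 248  208   32   52 1343] [262.8652 234.5786]
tr2 [ 306  120   46   43 1324] [329.0559 141.1624]
tr2 [ 307  208   42   51 1416] [326.5939 233.8898]
```

View pics/m2.png

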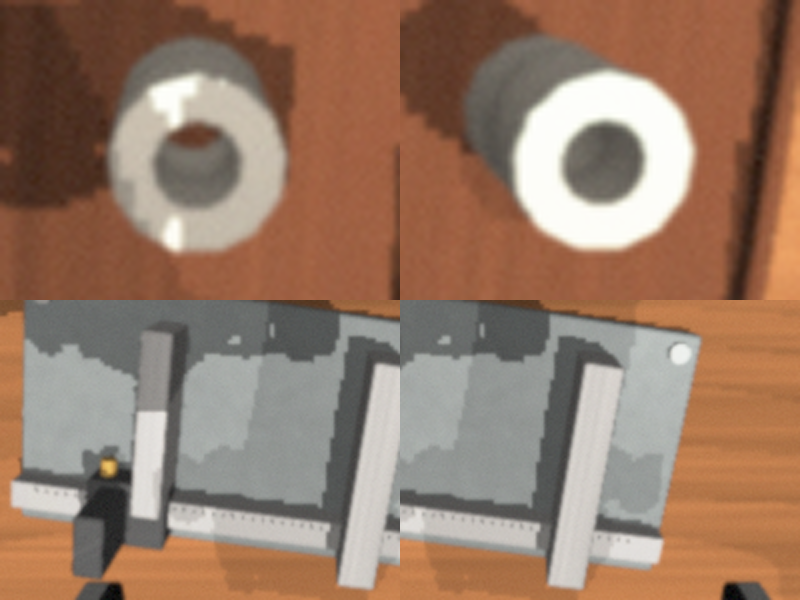

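View pics/m3.png

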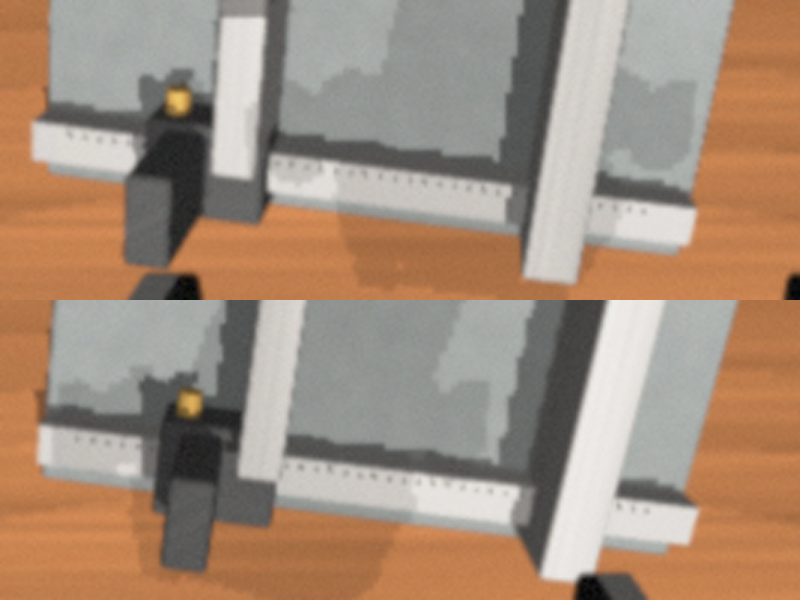

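Tube ring centre is (259.0,145.0) in tr1 and (333.4,144.6) in tr2, about 36 px across. The lug top centre (scaled crop) is (147,220) in ca1 and (188,225) in ca2. The anvil's face edge runs (525,275)–(563,0) in ca1, and the moving jaw's face edge (255,178)–(267,15).

```bash
python3 - <<'E'
from h import *
np.set_printoptions(precision=4,suppress=True)
_,A=load('tr1');_,B=load('tr2')
t=tri(A,[[259,145]],B,[[333.4,144.6]]);print('tube top',t)
w=onz(A,[[241,145],[277,145]],t[0,2]);print('diam',np.linalg.norm(w[1]-w[0]))
# rod, block tops in mosaic px
print('rod,block',tri(A,np.array([[206,190],[190,250]])/.78125,B,np.array([[258,188],[238,249]])/.78125))
_,C=load('ca1');_,D=load('ca2')
f=lambda p,x,y=160:(np.array(p,float)+.5)/3.0075-.5+[x,y]
# lug top corners, anvil corners, jaw corners
c1=f([[128,177],[170,178],[165,265],[124,262],[525,275],[578,282],[212,176],[255,178]],90)
c2=f([[167,180],[215,181],[207,271],[162,268],[543,278],[597,280],[238,174],[280,178]],160)
P=tri(C,c1,D,c2);print(P);print('lug',P[:4].mean(0))
for CC,e,x in ((C,[[525,275],[563,0],[255,178],[267,15]],90),(D,[[543,278],[607,0],[280,178],[305,0]],160)):
    q=onz(CC,f(e,x),.052);print('anvil/jaw edges',q)
    for i in(0,2):
        d=q[i]-q[i+1];print('angle of x axis',np.arctan2(d[1],d[0]))
# beam top edge lower line ends / plate far edge
q=onz(C,f([[35,160],[688,246]],90),.028);d=q[1]-q[0];print('beam',q,np.arctan2(d[1],d[0])-np.pi/2)
q=onz(D,f([[40,466],[692,543]]-np.array([0,300]),160),.028);d=q[1]-q[0];print('beam',q,np.arctan2(d[1],d[0])-np.pi/2)
E
```

```text
tube top [[0.4946 0.1755 0.0562 0.0002]]
diam 0.025682228389155272
rod,block [[0.5743 0.1799 0.0508 0.0014]
 [0.6499 0.1628 0.0514 0.0006]]
[[ 0.5867 -0.2337  0.0715  0.0001]
 [ 0.5846 -0.2193  0.0771  0.    ]
 [ 0.6103 -0.2218  0.0821  0.0006]
 [ 0.6113 -0.2353  0.0786  0.0006]
 [ 0.6282 -0.1159  0.054   0.0008]
 [ 0.6283 -0.0991  0.0569  0.0006]
 [ 0.5928 -0.2138  0.0544  0.0015]
 [ 0.5945 -0.2008  0.0527  0.0008]]
lug [ 0.5983 -0.2275  0.0773  0.0003]
anvil/jaw edges [[ 0.6289 -0.1159  0.052 ]
 [ 0.5379 -0.1059  0.052 ]
 [ 0.5952 -0.201   0.052 ]
 [ 0.5427 -0.1937  0.052 ]]
angle of x axis -0.10933582440190216
angle of x axis -0.13762686556924658
anvil/jaw edges [[ 0.6298 -0.1153  0.052 ]
 [ 0.5374 -0.1036  0.052 ]
 [ 0.5943 -0.2008  0.052 ]
 [ 0.5375 -0.1933  0.052 ]]
angle of x axis -0.12613208837307974
angle of x axis -0.1309010225364656
beam [[ 0.5993 -0.2826  0.028 ]
 [ 0.6306 -0.0584  0.028 ]] -0.13846876100200167
beam [[ 0.6002 -0.2821  0.028 ]
 [ 0.6297 -0.0566  0.028 ]] -0.1302992056954526
```

Caliper yaw is about −0.128, the anvil_face point about (0.565, −0.107), and the opening about 89 mm. The lug top is at (0.598, −0.2275, 0.077) and the tube top at (0.4946, 0.1755, 0.056). All heights and sizes agree with the text. Picking now.

```bash
python3 - <<'E'
from h import *
np.set_printoptions(precision=3,suppress=True)
q=down(np.pi-.08); x,y=.4946,.1755
arm.movep([x,y,.17],q); arm.line_to([x,y,.098],.12)
print(arm.read_ft_force())
arm.move_gripper(0.0,25); print('open',arm.read_opening(),arm.read_finger_force(),arm.read_tool_pos(),arm.read_ft_force())
arm.line_to([x,y,.17],.12)
print('open',arm.read_opening(),arm.read_finger_force(),arm.read_ft_force(),arm.read_time())
arm.line_to([.5621,-.1281,.18],.3,ori=down(np.pi/2-.128))
wsnap('held'); cv2.imwrite('pics/side1.png',snapshot('side')[100:300,120:380])
print(arm.read_tool_pos(),arm.read_opening(),arm.read_ft_force(),arm.read_joint_positions(),arm.read_time())
E
```

```text
[-0.018  0.176  0.185]
open 0.2891838198879163 24.461560249328613 [0.495 0.176 0.098] [-0.175  0.292  2.928]
open 0.2891521097556382 24.587113559246063 [-0.383  0.012 -0.895] 7.5583
[ 0.562 -0.127  0.18 ] 0.2842452209126769 [-0.557 -0.436 -0.736] [-0.068  0.681  0.408  1.788 -0.376  0.751  0.411] 9.425
```

```bash
python3 - <<'E'
import cv2,numpy as np
a=cv2.imread('pics/held.png');b=cv2.imread('pics/side1.png')
cv2.imwrite('pics/m4.png',np.hstack([cv2.resize(a,(400,300)),cv2.resize(b,(390,300))]))
E
```

```text
(no output)
```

View pics/m4.png

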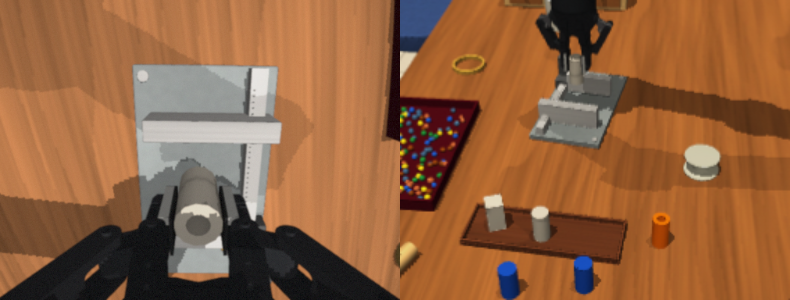

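The tube is held upright between the pads at (198,215) in the left panel. The anvil is square to the image at y≈128, and the rod and block are still standing in the tray. Placing now.

```bash
python3 - <<'E'
from h import *
np.set_printoptions(precision=3,suppress=True)
x,y=.5621,-.1281
arm.line_to([x,y,.1095],.1); arm.pause(.1); f0=np.array(arm.read_ft_force()); print(f0)
z=.1095
while z>.104:
    z-=.0005; arm.line_to([x,y,z],.02); f=np.array(arm.read_ft_force())-f0
    if f[2]>2: break
print('contact',z,f,arm.read_tool_pos())
arm.move_gripper(.48); print(arm.read_opening(),np.array(arm.read_ft_force())-f0)
arm.line_to([x,y,.16],.12)
wsnap('pl1'); print(arm.read_time())
arm.line_to([x-.0,y-.05,.19],.2); wsnap('pl2')
cv2.imwrite('pics/m5.png',np.hstack([cv2.resize(cv2.imread(f'pics/{n}.png'),(400,300)) for n in('pl1','pl2')]))
print(arm.read_time())
E
```

```text
[ 0.259  0.499 -1.041]
contact 0.106 [-1.805  0.755  4.402] [ 0.562 -0.128  0.106]
0.4837694278947875 [ 0.607 -1.123  0.795]
13.0833
13.575
```

View pics/m5.png

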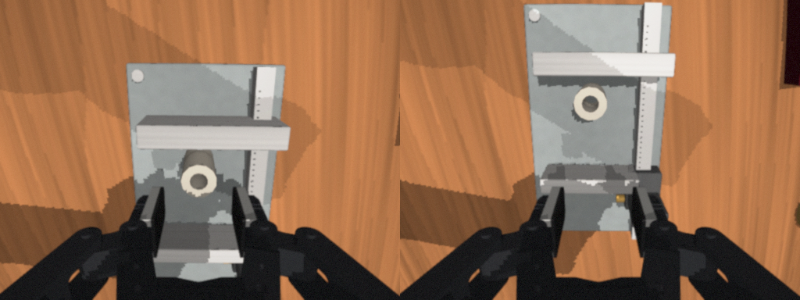

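The tube now stands on the bed between the jaws, ring centre at (591,103) in the right panel. It is near the anvil and the moving jaw (y≈180) is well back. Contact height was exactly bed level. Next I'll go behind the lug with the gripper shut and slide it most of the way up.

```bash
cat >> h.py <<'E'
YAW=-.128; UX=np.array([np.cos(YAW),np.sin(YAW),0]); UY=np.array([-np.sin(YAW),np.cos(YAW),0]); AN=np.array([.5648,-.1073,0])
QP=down(np.pi/2+YAW)
def P(yc,z=.123): return AN+.050*UX+yc*UY+[0,0,z]
def force(n=5):
    fs=[]
    for _ in range(n): fs.append(arm.read_ft_force()); arm.pause(.02)
    return np.mean(fs,0)
E
python3 - <<'E'
from h import *
np.set_printoptions(precision=3,suppress=True)
print(AN+.045*UX-.115*UY)
arm.move_gripper(0.0,25)
arm.line_to(P(-.152,.20),.2,ori=QP); arm.line_to(P(-.152),.12); arm.pause(.2)
f0=force(10); np.save('f0.npy',f0); print('f0',f0,arm.read_tool_pos(),arm.read_time())
y=-.145; arm.line_to(P(y),.05)
while y<-.118:
    y+=.001; arm.line_to(P(y),.03); f=(force(3)-f0)
    if f@UY<-1.5: break
print('lug contact y',y,f,f@UY,arm.read_time())
ye=y+.049; arm.line_to(P(ye-.02),.06); f=force()-f0; print('drag',f@UY,f)
arm.line_to(P(ye),.05); f=force()-f0; print('drag',f@UY,f,ye,arm.read_time())
np.save('y.npy',ye); cv2.imwrite('pics/side2.png',snapshot('side')); cv2.imwrite('pics/top2.png',snapshot('top'))
a=cv2.resize(cv2.imread('pics/side2.png')[120:210,190:290],(400,360),interpolation=cv2.INTER_CUBIC)
b=cv2.resize(cv2.imread('pics/top2.png')[130:220,275:395],(400,300),interpolation=cv2.INTER_CUBIC)
cv2.imwrite('pics/m6.png',np.hstack([a[:300],b]))
E
```

```text
[ 0.595 -0.227  0.   ]
f0 [-0.     0.014  0.127] [ 0.595 -0.265  0.123] 15.8167
lug contact y -0.13199999999999998 [-0.463 -2.544 -0.14 ] -2.5827729404403446 20.0083
drag 0.05689207043844498 [-0.127  0.074  0.077]
drag 0.36370247600877914 [ 0.011  0.365 -0.094] -0.08299999999999998 21.3583
```

View pics/m6.png

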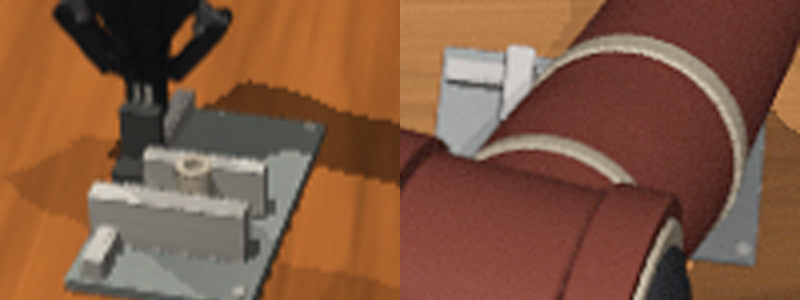

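The side view shows the jaw's top edge close behind the tube at (193,172), with everything upright and the lug contact where predicted. Now I'll creep forward, watching force.

```bash
python3 - <<'E'
from h import *
np.set_printoptions(precision=3,suppress=True)
f0=np.load('f0.npy'); y=float(np.load('y.npy')); y0=y
while y<y0+.0165:
    s=.001 if y<y0+.0085 else .0004
    y+=s; arm.line_to(P(y),.02); f=(force(4)-f0)@UY
    a=(np.array(arm.read_tool_pos())-AN)@UY
    print('%.1f %.2f %.2f'%((y-y0)*1e3,(a-y0)*1e3,f),end=' | ')
    if f<-4.5: break
np.save('y.npy',y); np.save('y0.npy',y0)
print(arm.read_time())
E
```

```text
1.0 1.13 0.49 | 2.0 1.67 -0.61 | 3.0 2.03 -3.35 | 4.0 3.89 -3.35 | 5.0 5.02 -2.65 | 6.0 5.82 -3.50 | 7.0 7.08 -3.46 | 8.0 8.15 -3.54 | 9.0 9.16 -3.39 | 9.4 9.42 -3.28 | 9.8 9.78 -4.18 | 10.2 10.26 -3.99 | 10.6 10.69 -3.87 | 11.0 11.06 -3.55 | 11.4 11.45 -3.46 | 11.8 11.83 -3.83 | 12.2 12.27 -3.85 | 12.6 12.45 -4.39 | 13.0 12.64 -5.24 | 27.475
```

```bash
python3 - <<'E'
from h import *
f0=np.load('f0.npy'); y=float(np.load('y.npy')); y0=float(np.load('y0.npy'))
while y<y0+.0162:
    y+=.0002; arm.line_to(P(y),.02); f=(force(5)-f0)@UY
    a=(np.array(arm.read_tool_pos())-AN)@UY
    print('%.1f %.2f %.2f'%((y-y0)*1e3,(a-y0)*1e3,f),end=' | ')
    if f<-8.1: break
for _ in range(4):
    arm.pause(.2); print('hold %.2f'%((force(3)-f0)@UY),end=' ')
np.save('y.npy',y); print(arm.read_time())
E
```

```text
13.2 12.67 -5.11 | 13.4 12.73 -5.63 | 13.6 12.77 -5.60 | 13.8 12.88 -6.18 | 14.0 12.93 -5.90 | 14.2 12.99 -6.09 | 14.4 13.03 -6.48 | 14.6 13.08 -6.42 | 14.8 13.14 -6.40 | 15.0 13.19 -6.68 | 15.2 13.27 -7.01 | 15.4 13.32 -7.56 | 15.6 13.43 -7.38 | 15.8 13.42 -8.02 | 16.0 13.51 -7.92 | 16.2 13.53 -7.92 | hold -8.12 hold -7.61 hold -8.06 hold -8.50 33.8083
```

The total is about 8 N, of which about 3.4 N is drag. That leaves about 4.6 N on the tube, which fits the 1.1 mm of travel since contact. One small nudge, hold, then let go.

```bash
python3 - <<'E'
from h import *
f0=np.load('f0.npy'); y=float(np.load('y.npy'))+.0004
arm.line_to(P(y),.02)
for _ in range(5): arm.pause(.2); print('%.2f'%((force(3)-f0)@UY),end=' ')
arm.line_to(P(y-.03),.04); print('free',(force(5)-f0)@UY)
arm.line_to(P(y-.03,.22),.15)
arm.line_to(P(y-.03,.25)-.0*UX,.2); i,_=wsnap('end1')
arm.line_to(AN-.0*UX+[-.05,.16,.28],.3); arm.pause(.2)
t=snapshot('top');s=snapshot('side')
a=cv2.resize(i,(400,300)); b=cv2.resize(s[120:210,175:295],(400,300),interpolation=cv2.INTER_CUBIC)
c=cv2.resize(t[130:220,275:395],(400,300),interpolation=cv2.INTER_CUBIC); d=cv2.resize(s[200:300,130:263],(400,300))
cv2.imwrite('pics/m7.png',np.vstack([np.hstack([a,b]),np.hstack([c,d])]))
print(arm.read_time(),arm.read_ft_force())
E
```

```text
-8.56 -8.74 -7.15 -8.11 -8.56 free -0.07155399684640573
38.8167 [ 0.60355091 -0.55629062  0.3876329 ]
```

View pics/m7.png

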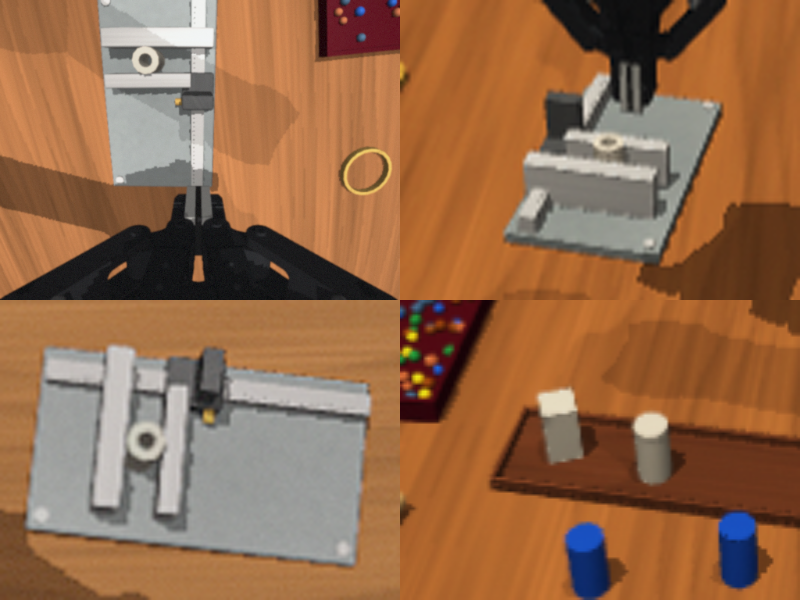

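The top view shows the tube upright and gripped between both jaws at (146,441), with the jaw square and the arm clear. The rod and block are still standing in the tray. Handing in.

```bash
python3 -c "
from station import ticket
print(ticket.finish_job())"
```

```text
the job is handed in; nothing more can be done
None
```

The job is handed in: the tube stands gripped between the caliper jaws, pressed for more than a second at an estimated 5 N beyond the slide's drag and then released, the rod and block still stand in the tray, and the arm touched nothing at hand-in, at about 39 s of the 67 s allowed.

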